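Index the rotary specimen stage, load the carrier and pack it with the right spacer

TASK

Turn the round microscope stage by nudging its upright post until the stage's mark points at the fixed index tooth on the base, so that the stage's channel lines up with the loading track. Then push the metal specimen carrier along the track onto the stage, without lifting it, until it is fully home against the end stop and lying along the flared fence. Finally stand the one white spacer block that properly fills the gap left between the carrier and the opposite fence upright in that gap, beside the carrier and down on the stage. Keep the stage on its mark, leave the two other spacers down on the bench and do not disturb the other things lying about.

Things in the scene. Friction and masses are not known exactly. Their poses are not given: they have to be found in the camera images.
- base: fixed white base of the rotary stage; place and yaw vary. Origin on the bench under the stage's axis. Own frame: the loading track runs along y, from y = 102 to 242 mm, centred on x = 17 mm, floor 41.5 mm above the bench, between two guide strips 53 mm apart, 6 mm wide, 8 mm high; open at both ends
- index (a point): tip of the fixed index tooth on the base, a metal bar 6 mm wide and 22 mm long beside the stage's rim, level with its top, on the base's -y side (x = 0, y = -104 mm); axes are the base's
- stage (a joint): angle (rad) of the dark round stage, 200 mm across, top 40 mm above the bench, about the vertical through the base origin, counter-clockwise from above. At 0 its mark (6 x 12 mm metal bar at the rim outside the post) points at the index tooth and its frame is parallel to the base's. Starts at 0.5 to 1.4. No stop or detent; friction 0.3 N m (4 N at the post) keeps it where left
- post (a point): top centre of the upright steel post on the stage, 16 mm in diameter, rising 45 mm from the stage (top 85 mm above the bench), 80 mm from the axis at the stage's x = 0, y = -80 mm; axes are the stage's
- seat (a point): point on the stage's top (stage x = 17, y = -5 mm) where the home carrier's origin belongs; axes are the stage's. It lies in a channel along the stage's y between two fences, y = -50 to 75 mm, 14 mm high, 8 mm thick, inner faces at x = 44 mm (mouth flared) and x = -39 mm; end stop's inner face at y = -50 mm; open towards +y, where the track is when the joint is 0
- gap (a point): point on the stage's top surface (x = -23.5, y = -5 mm in the stage's frame), the middle of the gap left beside the home carrier, about 31 mm wide along x (29.5 to 33 as the carrier lies); the spacer's origin belongs here, its thickness along x; axes are the stage's
- carrier: aluminium specimen carrier, a block 50 x 90 x 24 mm (own x, y, z) with a flush glass window, 0.2 to 0.4 kg, starts lying on the loading track, its y along the track. Origin at the centre of its underside
- spacer_a: one of three white plastic spacer blocks standing upright on the bench to the robot's right, places shuffled. Each is 60 mm long (own y), 65 mm tall (own z) and 36, 29 or 22 mm thick (own x); the names do not tell which is which: find it by gripping (finger opening) or by trying. Lower long edges rounded 5 mm. Under 0.2 kg. Origin at the centre of its underside.
- spacer_b: one of three white plastic spacer blocks standing upright on the bench to the robot's right, places shuffled. Each is 60 mm long (own y), 65 mm tall (own z) and 36, 29 or 22 mm thick (own x); the names do not tell which is which: find it by gripping (finger opening) or by trying. Lower long edges rounded 5 mm. Under 0.2 kg. Origin at the centre of its underside.
- spacer_c: one of three white plastic spacer blocks standing upright on the bench to the robot's right, places shuffled. Each is 60 mm long (own y), 65 mm tall (own z) and 36, 29 or 22 mm thick (own x); the names do not tell which is which: find it by gripping (finger opening) or by trying. Lower long edges rounded 5 mm. Under 0.2 kg. Origin at the centre of its underside.
- oil_bottle: loose bystander, to be left where it is; origin at the centre of its underside. Brown bottle, 48 mm diameter, 100 mm tall
- dish: loose bystander, to be left where it is; origin at the centre of its underside. Glass dish, 90 mm diameter, 18 mm tall
- tub: loose bystander, to be left where it is; origin at the centre of its underside. Clear plastic tub, 90 mm diameter, 70 mm tall
- slide_box: loose bystander, to be left where it is; origin at the centre of its underside. Flat box 85 x 170 x 35 mm
- brush: loose bystander, to be left where it is; origin at the centre of its underside. Brush lying down, 170 mm long along its x
- jar: loose bystander, to be left where it is; origin at the centre of its underside. Jar, 64 mm diameter, 75 mm tall
- spatula: loose bystander, to be left where it is; origin at the centre of its underside. Spatula lying down, 180 mm long along its x
Not all that is in view belongs to the job. Leave any black look-alike of the spacer_b alone.

How it is judged:
On the way, in this order (a step that is already met when the one before it is completed fails the run):
1. the stage's mark points at the index tooth (within 0.06 rad) (value of joint stage between -0.06 and 0.06 rad), for 0.2 s.
2. the carrier is home on the stage against the end stop (all of step 1 and y of carrier in the frame of seat between -0.005 and 0.005 m and x of carrier in the frame of seat between -0.007 and 0.007 m and z of carrier in the frame of seat between -0.004 and 0.004 m and angle between the y axis of carrier and the y axis of seat, either way round below 0.1 rad), for 0.2 s.
At the end, for the whole second after the job is handed in: Stage mark within 0.06 rad of the index; carrier flat within 5 mm of home along the channel, 7 mm across; the 29 mm spacer upright (0.1 rad) in the gap, within 4 mm of the stage surface, 8 mm of the gap middle across, 25 mm along; other two spacers down on the bench; all at rest (all of step 2 and x of spacer_b in the frame of gap between -0.008 and 0.008 m and y of spacer_b in the frame of gap between -0.025 and 0.025 m and z of spacer_b in the frame of gap between -0.004 and 0.004 m and angle between spacer_b's own z axis and vertical below 0.1 rad and height (world z) of each of spacer_a, spacer_c below 0.036 m and linear speed of each of carrier, spacer_b below 0.02 m/s and velocity of joint stage between -0.05 and 0.05 rad/s); the robot touches nothing.
It fails at once if the carrier is lifted or tipped (height (world z) of carrier above 0.06 m or angle between carrier's own z axis and vertical above 0.35 rad).
It fails at once if a bystander is moved more than 40 mm (distance of any of oil_bottle, dish, tub, slide_box, brush, jar, spatula from where it was at the start of the episode above 0.04 m).
It also fails if it takes over 69 s, if anything falls off the work surface, if the arm or the gripper's body presses on something with over 40 N, if the wrist force passes 120 N, or if a joint passes its speed limit or range.

ROBOT

A 7-joint arm with a two-finger parallel gripper is mounted at the origin on the work surface. World frame = base frame: x ahead of the robot, y to its left, z up, the work surface at z = 0. Lengths are in m, angles in rad, forces in N, time in s.
With the tool pointing down it reaches from about 0.4 to 0.85 m from the base axis. Payload 10.4 kg.
Tool frame: the origin (TCP) lies midway between the tips of the shut fingers; the grasp point (between the pads) lies 19 mm behind it (manip.pinch_z is the distance from the TCP to the grasp point, in m); y points along the fingers, x is the direction in which the jaws open and shut, and the axes are right-handed (so a half turn about y gives the same grasp; the last joint's range is limited). The gripper opens to 85 mm and grips with 20 to 120 N. Pads are 22 mm wide; open, the fingers measure 114 mm over their backs; the gripper's body (76 mm by 85 mm) begins 54 mm behind the grasp point. The pads swing forward as they close: fully open they stand 13 mm farther back than shut.
Start: joints at [1.314, 0.332, -0.065, 1.46, 0.022, 1.35, -0.088], TCP at [0.145, -0.608, 0.231] pointing down, gripper open.
Joint ranges: [-2.6, 2.6], [-0.5, 2.12], [-1.47, 1.34], [0.16, 2.42], [-1.27, 4.41], [0.06, 2.06], [-2.6, 2.6]. Speed limits (rad/s): [2.22, 2.22, 2.79, 2.79, 3.14, 3.14, 3.14].

INTERFACE

Orientations are given as a unit quaternion [x, y, z, w].
In Python, from workcell import manip gives the robot as it stands.
- The arm moves only by the shell command python3 -m pendant 'ROWS' [OPENING] [FORCE]. ROWS is a JSON object of lists of equal length, an entry for each row: "offset": the shift along the tool's x, y, z scaled (see below), a list of three; "turn": the turn, a rotation vector about the tool's x, y, z scaled (see below), a list of three. A call has 1 to 12 rows; each row is the pose to reach, as a shift and turn from the pose measured when the call began, along the tool's axes at that moment; what a row does not reach only later rows make up. The controller multiplies each number of a shift by 200 mm and each number of a turn by 45 degrees. A row lasts 1/8 s, in which the tool goes at most 62.5 mm and 10.7 degrees, less where a joint would pass 70% of its speed; a pose out of reach is approached as far as the arm can. A call with a number of a shift or a turn outside -1 to 1 is refused whole. A call with a gripper value outside its range is refused whole. OPENING is the opening in per cent of the stroke, from 0 (shut) to 100 (fully open), set as the call begins (- or left out, the last holds). The fingers move at their own pace and stop on an object; FORCE is the grip in N (left out, the last holds). Time passes only in rows, so rows that repeat a pose let the fingers close. It gives the time, the measured TCP pose, the force and the opening at its end, in the units of the state.
- manip.get_obs(): the state, without advancing time (a new reading comes with each control period).
- manip.camera(name): name is "side" or "top"; returns (picture, depth): 400x640x3 uint8, red, green, blue; 400x640 float32, m along the optical axis (not along the pixel's ray), 0 where there is no reading.
- manip.camera_model(name): a dict with "intrinsics" (3x3 intrinsics, pixels), "k1" (the pictures are not rectified: a ray, as slopes to the right and down, at radius r is drawn at 1 + k1 r^2 times it, then the intrinsics apply), "R" (3x3) and "t" (3): a world point X has camera coordinates R X + t. Camera axes: x right, y down, z forward; pixel columns grow to the right and rows downward; lengths in m; the calibration is good to about 2 mm. A picture is of the moment at which its call begins. camera_model takes no time and is no camera call.
- manip.hand_in(): hands the job in, once; it reports no verdict.
The state is a dict: "clock": time; "joint_pos": joint angles; "joint_velocities": joint speeds; "tau": joint torques, N m; "position": TCP position; "ee_rot": TCP orientation; "ft_force": force on the tool from outside, world axes, zero at the start; "torque": the same for the moment, N m; "grip_width": opening from 0.0 (shut) to 1.0 (fully open).
Only numpy, scipy, OpenCV 4.12 (cv2) and the standard library are available. Lean on these libraries where they do the work, as an engineer would, in place of code of your own. Each camera call takes 0.05 s, during which the arm holds its last target. There are 200 camera calls.

## Working session

There is one attempt and no reset: what is moved stays moved. The work goes in short steps, Python scripts to look and compute and a shell command to move; the robot and the scene stay as the last step left them, time stands still between calls to the robot, and variables do not carry over. Pictures are saved under pics/ and viewed, about 8 in all and at most 12, crops included, and the job is handed in when it is done.

```bash
ls; mkdir -p pics; cat > h.py <<'E'
import numpy as np, cv2
from workcell import manip
from scipy.spatial.transform import Rotation as R
def shot(n,name):
    p,d=manip.camera(n); cv2.imwrite(f'pics/{name}.png',p[:,:,::-1]); np.save(f'pics/{name}_d.npy',d); return p,d
def ray(n,uv):
    m=manip.camera_model(n); K=np.array(m['intrinsics'],float); k=m['k1']
    uv=np.atleast_2d(np.array(uv,float))
    d=np.c_[(uv[:,0]-K[0,2])/K[0,0],(uv[:,1]-K[1,2])/K[1,1]]; s=d.copy()
    for _ in range(20): s=d/(1+k*(s**2).sum(1,keepdims=True))
    Rm=np.array(m['R']);t=np.array(m['t']).ravel()
    return -Rm.T@t, np.c_[s,np.ones(len(s))]@Rm
def onz(n,uv,z):
    o,D=ray(n,uv); return o+D*((z-o[2])/D[:,2])[:,None]
def withd(n,uv,dep):
    o,D=ray(n,uv); return o+D*np.ravel(dep)[:,None]
def cloud(n,d):
    v,u=np.mgrid[0:400,0:640]; P=withd(n,np.c_[u.ravel(),v.ravel()],d.ravel()); P[d.ravel()==0]=np.nan
    return P.reshape(400,640,3)
def go(x,y,z,yaw=None):
    "print offset (tool axes, /0.2) and turn to reach TCP xyz pointing down with tool x axis at yaw"
    s=manip.get_obs(); r=R.from_quat(s['ee_rot']); p=np.array(s['position'])
    o=r.inv().apply(np.array([x,y,z])-p)/.2
    out=[np.round(o,3).tolist()]
    if yaw is not None:
        c,sn=np.cos(yaw),np.sin(yaw); T=R.from_matrix(np.array([[c,sn,0],[sn,-c,0],[0,0,-1]]).T)
        out.append(np.round((r.inv()*T).as_rotvec()/(np.pi/4),3).tolist())
    print(out,'dist mm',np.linalg.norm(o)*200)
def st():
    s=manip.get_obs(); M=R.from_quat(s['ee_rot']).as_matrix()
    print(s['clock'],np.round(s['position'],4),'yaw x',np.arctan2(M[1,0],M[0,0]),'toolz',np.round(M[:,2],3),'F',np.round(s['ft_force'],1),'grip',s['grip_width'])
E
python3 - <<'E'
from h import *
st()
a,_=shot('top','t0'); b,_=shot('side','s0')
for n in('top','side'):
    m=manip.camera_model(n);print(n,-np.array(m['R']).T@np.array(m['t']).ravel())
E
```

```text
pics
0.0 [ 0.1447 -0.6076  0.2305] yaw x -1.3370208649561373 toolz [ 0.973  0.232 -0.   ] F [-0.6 -0.3  0.2] grip 1.003167475139139
top [ 0.39781462 -0.01818253  1.09732818]
side [0.47229925 1.03338365 1.1731054 ]
```

```bash
python3 - <<'E'
s=open('h.py').read()
s=s.replace("T=R.from_matrix(np.array([[c,sn,0],[sn,-c,0],[0,0,-1]]).T)","T=R.from_matrix(np.array([[c,sn,0],[0,0,-1],[-sn,c,0]]).T)").replace("'toolz',np.round(M[:,2],3)","'tooly',np.round(M[:,1],3)")
open('h.py','w').write(s)
from h import *
st(); print(manip.get_obs()['ee_rot'],manip.pinch_z); go(0.1447,-.6076,.2305,-1.337)
E
```

```text
0.1 [ 0.1447 -0.6077  0.2306] yaw x -1.3369848793927492 tooly [-0.     0.001 -1.   ] F [ 0.1  0.8 -0.3] grip 0.9974093883530102
[-0.55466032  0.43862017 -0.43791433  0.55515342] 0.0187
[[-0.0, 0.001, 0.0], [0.0, 0.0, -0.002]] dist mm 0.1433893644195414
```

View pics/t0.png

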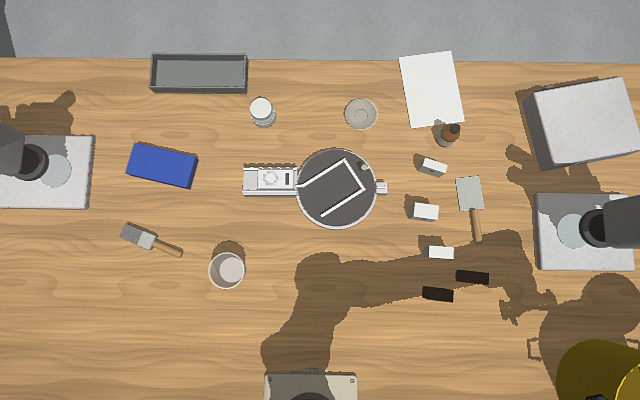

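View pics/s0.png

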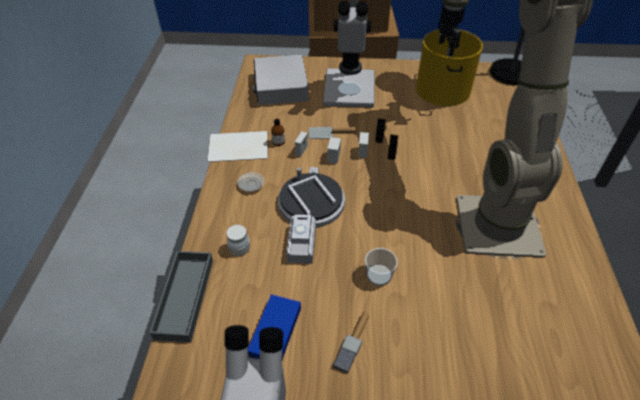

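Top view: stage centred near (336,188), the track with the carrier on its left (243–297,180), post near (365,166), index tooth near (381,187). White spacers are at (432,166), (425,212), (440,252). The black look-alikes at (472,277) and (437,294) are not the ones meant. Next, one enlarged crop.

```bash
python3 - <<'E'
from h import *
a=cv2.imread('pics/t0.png'); c=a[130:270,235:475]
cv2.imwrite('pics/c0.png',cv2.resize(c,None,fx=3.3,fy=3.3,interpolation=cv2.INTER_CUBIC))
d=np.load('pics/t0_d.npy'); P=cloud('top',d)
g=cv2.cvtColor(a,cv2.COLOR_BGR2HSV)
# whites at heights
Z=P[...,2]
for nm,lo,hi in (('spacer tops',.058,.072),):
    m=((Z>lo)&(Z<hi)).astype(np.uint8); m[:, :400]=0; m[:,460:]=0
    n,l,s,ct=cv2.connectedComponentsWithStats(m)
    for i in range(1,n):
        if s[i,4]>60:
            yx=np.argwhere(l==i)[:,::-1].astype(np.float32); r=cv2.minAreaRect(np.array(P[l==i][:,:2]*1000,np.float32)); print(nm,ct[i],s[i,4],r, P[l==i].mean(0))
# stage: dark disc
m=((g[...,2]<95)&(Z>.03)&(Z<.05)).astype(np.uint8); m[:,:295]=0;m[:,385:]=0;m[:140]=0;m[235:]=0
n,l,s,ct=cv2.connectedComponentsWithStats(m)
pts=np.concatenate([np.argwhere(l==i)[:,::-1] for i in range(1,n) if s[i,4]>40]).astype(np.float32)
W=onz('top',pts,.04)[:,:2]*1000; print('disc circle',cv2.minEnclosingCircle(W.astype(np.float32)))
# carrier+track by height
for lo,hi in((.035,.047),(.047,.054),(.060,.072),(.075,.1)):
    m=(Z>lo)&(Z<hi); m[:,:235]=0;m[:,395:]=0;m[:140]=0;m[240:]=0
    cv2.imwrite(f'pics/m{lo}.png',m*255.); q=P[m]; print(lo,hi,m.sum(),np.nanmin(q,0),np.nanmax(q,0))
m=(Z>.060)&(Z<.072); m[:,:235]=0;m[:,300:]=0;m[:140]=0;m[240:]=0
print('carrier',cv2.minAreaRect(np.array(P[m][:,:2]*1000,np.float32)))
E
```

```text
spacer tops [448.36220472 134.20472441] 127 ((723.1870727539062, -347.70965576171875), (46.35916519165039, 38.72956085205078), 61.26473617553711) [ 0.71969204 -0.34323331  0.06566661]
spacer tops [434.5        165.23214286] 224 ((638.798583984375, -306.5980529785156), (60.670066833496094, 23.90860366821289), 71.81729125976562) [ 0.63824057 -0.30602786  0.06416537]
spacer tops [425.37808219 210.71506849] 365 ((521.94384765625, -280.9634094238281), (61.867835998535156, 36.62841796875), 82.22354888916016) [ 0.52175134 -0.28014536  0.0644591 ]
spacer tops [440.58552632 251.89802632] 304 ((420.4339294433594, -315.71502685546875), (61.674705505371094, 28.89936065673828), 86.89122772216797) [ 0.42032817 -0.31503616  0.06473729]
spacer tops [440.06369427 294.47770701] 314 ((317.8382263183594, -311.4921569824219), (60.95626449584961, 29.116796493530273), 84.22401428222656) [ 0.31793531 -0.31091263  0.06468627]
disc circle ((582.1228637695312, -57.861087799072266), 99.01128387451172)
0.035 0.047 4638 [ 0.48475831 -0.1895771   0.03500653] [0.68240022 0.18501997 0.04699211]
0.047 0.054 535 [ 0.50353027 -0.13111489  0.04700234] [0.6567519  0.18309256 0.05398717]
0.06 0.072 705 [ 0.57325069 -0.12685958  0.06040632] [0.63151397 0.14368378 0.07172582]
0.075 0.1 33 [ 0.61911192 -0.13054073  0.07639638] [ 0.63479897 -0.11759298  0.08689722]
carrier ((598.5084838867188, 98.93093872070312), (50.43525695800781, 89.61234283447266), 0.4815896451473236)[ WARN:0@0.854] global loadsave.cpp:1063 imwrite_ Unsupported depth image for selected encoder is fallbacked to CV_8U.
```

View pics/c0.png

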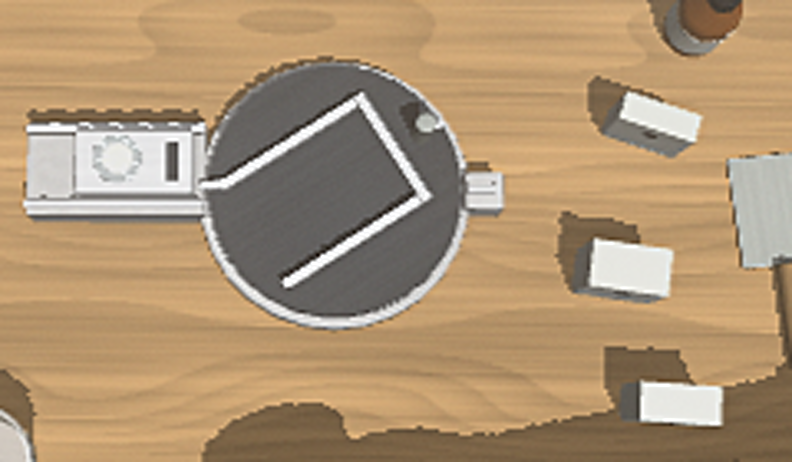

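```bash
python3 - <<'E'
from h import *
a=cv2.imread('pics/t0.png'); d=np.load('pics/t0_d.npy'); P=cloud('top',d); Z=P[...,2]
g=cv2.cvtColor(a,cv2.COLOR_BGR2GRAY)
# post top
m=(Z>.08)&(Z<.09)&(np.abs(P[...,1]+.12)<.04)&(np.abs(P[...,0]-.62)<.05); print('post',m.sum(),P[m].mean(0))
# disc circle least squares using convex hull of dark
dm=((g<90)&(Z>.03)&(Z<.05)).astype(np.uint8); dm[:,:295]=0;dm[:,385:]=0;dm[:140]=0;dm[235:]=0
pts=np.argwhere(dm)[:,::-1].astype(np.float32); W=(onz('top',pts,.04)[:,:2]*1000).astype(np.float32)
h=cv2.convexHull(W)[:,0]; A=np.c_[2*h,np.ones(len(h))]; s=np.linalg.lstsq(A,(h**2).sum(1),rcond=None)[0]; print('circ lsq',s[:2],np.sqrt(s[2]+s[0]**2+s[1]**2))
# tooth
m=(Z>.03)&(Z<.047)&(P[...,1]<-.163)&(P[...,1]>-.2)&(np.abs(P[...,0]-.582)<.03); print('tooth side',m.sum(),P[m].mean(0),np.nanmin(P[m],0),np.nanmax(P[m],0))
# track
m=(Z>.03)&(Z<.055)&(P[...,1]>.05)&(P[...,1]<.2)&(np.abs(P[...,0]-.6)<.05); print('track',cv2.minAreaRect(np.array(P[m][:,:2]*1000,np.float32)))
go(.48,-.31,.23,-.6)
E
```

```text
post 29 [ 0.62684167 -0.12403727  0.08440478]
circ lsq [580.87446522 -56.77120966] 97.68082037141684
tooth side 119 [ 0.58441825 -0.17604849  0.034784  ] [ 0.56947861 -0.19022422  0.03011906] [ 0.59940173 -0.16305358  0.04348007]
track ((596.933349609375, 117.44810485839844), (74.10657501220703, 133.8291778564453), 1.0350596904754639)
[[-1.06, 0.004, 1.976], [-0.0, -0.938, -0.002]] dist mm 448.3690135820175
```

```bash
python3 -m pendant '{"offset":[[-0.53,0,0.99],[-0.53,0,0.99],[-0.53,0,0.99],[-0.53,0,0.99],[-0.53,0,0.99]],"turn":[[0,-0.94,0],[0,-0.94,0],[0,-0.94,0],[0,-0.94,0],[0,-0.94,0]]}' 40
python3 -c "
from h import *
go(.627,-.124,.2,.6)
go(.56,-.22,.2,.1)"
```

```text
clock: 0.72
position: [0.3156, -0.4561, 0.2306]
ee_rot: [-0.676, 0.206, -0.206, 0.677]
ft_force: [-0.4, -0.8, 0.4]
grip_width: 0.404
[[0.367, 0.157, 2.246], [-0.003, -1.517, 0.0]] dist mm 456.3075581465092
[[0.357, 0.156, 1.661], [-0.003, -0.88, -0.0]] dist mm 341.21506699712774
```

```bash
python3 -m pendant '{"offset":[[0.2,0,1],[0.2,0,1],[0.2,0,1],[0.2,0,1],[0.2,0,1]],"turn":[[0,-0.88,0],[0,-0.88,0],[0,-0.88,0],[0,-0.88,0],[0,-0.88,0]]}' 
python3 -c "
from h import *
st()
go(.627,-.124,.16,.6)"
```

```text
clock: 1.35
position: [0.4606, -0.3119, 0.2307]
ee_rot: [-0.705, -0.035, 0.035, 0.707]
ft_force: [-0.6, -1.1, -0.5]
grip_width: 0.401
1.35 [ 0.4606 -0.3119  0.2307] yaw x 0.09986825929157642 tooly [-0.     0.003 -1.   ] F [-0.6 -1.1 -0.5] grip 0.4013144660170157
[[0.921, 0.356, 0.851], [-0.003, -0.637, 0.001]] dist mm 260.75634476112407
```

```bash
python3 -m pendant '{"offset":[[0.92,0.36,0.85],[0.92,0.36,0.85],[0.92,0.36,0.85],[0.92,0.36,0.85],[0.92,0.36,0.85],[0.92,0.36,0.85],[0.92,0.6,0.85],[0.92,0.83,0.85],[0.92,0.83,0.85]],"turn":[[0,-0.64,0],[0,-0.64,0],[0,-0.64,0],[0,-0.64,0],[0,-0.64,0],[0,-0.64,0],[0,-0.64,0],[0,-0.64,0],[0,-0.64,0]]}' 
python3 -m pendant '{"offset":[[0,0,0],[0,0,0],[0,0,0],[0,0,0]],"turn":[[0,0,0],[0,0,0],[0,0,0],[0,0,0]]}' 0 20
python3 -c "
from h import *
st()
c=np.array([.582,-.058])
for t in (.45,.3,.15,.012): p=c+.08*np.array([np.sin(t),-np.cos(t)]); go(*p,.065,t)"
```

```text
clock: 2.48
position: [0.6235, -0.1273, 0.0623]
ee_rot: [-0.674, -0.206, 0.21, 0.677]
ft_force: [1.3, 0.1, 0.4]
grip_width: 0.401
clock: 2.98
position: [0.6245, -0.1286, 0.0649]
ee_rot: [-0.676, -0.207, 0.209, 0.676]
ft_force: [-2.3, -1.0, 8.1]
grip_width: 0.178
2.975 [ 0.6245 -0.1286  0.0649] yaw x 0.5961306527874168 tooly [-0.003  0.    -1.   ] F [-2.3 -1.   8.1] grip 0.17794558167685037
[[-0.036, -0.0, 0.016], [-0.002, 0.186, -0.004]] dist mm 7.871602605326451
[[-0.095, 0.0, 0.029], [-0.002, 0.377, -0.004]] dist mm 19.77410546610693
[[-0.15, 0.0, 0.051], [-0.002, 0.568, -0.004]] dist mm 31.7420918785064
[[-0.198, 0.0, 0.078], [-0.001, 0.744, -0.004]] dist mm 42.625099750889596
```

```bash
python3 -m pendant '{"offset":[[-0.036,0,0.014],[-0.095,0,0.027],[-0.15,0,0.05],[-0.198,0,0.075],[-0.198,0,0.075],[-0.198,0,0.075],[-0.198,0,0.075]],"turn":[[0,0.19,0],[0,0.38,0],[0,0.57,0],[0,0.745,0],[0,0.745,0],[0,0.745,0],[0,0.745,0]]}' 
python3 -m pendant '{"offset":[[0,0,0],[0,0,0],[0,-0.3,0],[0,-0.6,0],[0,-0.6,0]],"turn":[[0,0,0],[0,0,0],[0,0,0],[0,0,0],[0,0,0]]}' 40
python3 -c "
from h import *
st()
go(.598,.18,.185,0)"
```

```text
clock: 3.85
position: [0.5832, -0.1392, 0.0652]
ee_rot: [0.707, 0.003, -0.006, -0.707]
ft_force: [-2.9, -2.8, -4.4]
grip_width: 0.178
clock: 4.47
position: [0.587, -0.1388, 0.1912]
ee_rot: [0.708, 0.007, -0.003, -0.706]
ft_force: [0.9, -0.3, -1.4]
grip_width: 0.396
4.475 [ 0.587  -0.1388  0.1912] yaw x 0.013273674221890191 tooly [ 0.006 -0.003 -1.   ] F [ 0.9 -0.3 -1.4] grip 0.39606066456577516
[[0.076, 0.027, 1.593], [0.004, 0.017, 0.008]] dist mm 319.0509845623101
```

```bash
python3 -m pendant '{"offset":[[0.03,0,1],[0.03,0,1],[0.03,0,1],[0.03,0,1]],"turn":[[0,0,0],[0,0,0],[0,0,0],[0,0,0]]}' 20
python3 -m pendant '{"offset":[[0.03,0,0.58],[0.03,0,0.58],[0.03,0,0.58]],"turn":[[0,0,0],[0,0,0],[0,0,0]]}'
cat > look.py <<'E'
from h import *
import sys
def look(name):
    a,d=shot('top',name); a=a[:,:,::-1]; P=cloud('top',d); Z=P[...,2]
    m=(Z>.08)&(Z<.09)&(np.abs(P[...,1]+.13)<.03)&(np.abs(P[...,0]-.59)<.05); print('post',m.sum(),P[m].mean(0))
    m=(Z>.047)&(Z<.057)&(np.hypot(P[...,0]-.582,P[...,1]+.058)<.092); q=P[m]; print('fences n',m.sum())
    m=(Z>.060)&(Z<.068)&(np.abs(P[...,0]-.6)<.045)&(P[...,1]>-.12)&(P[...,1]<.16)
    m=cv2.morphologyEx(m.astype(np.uint8),cv2.MORPH_OPEN,np.ones((3,3)))>0
    if m.sum()>50: print('carrier',m.sum(),cv2.minAreaRect(np.array(P[m][:,:2]*1000,np.float32)))
    c=a[130:270,235:475]; cv2.imwrite(f'pics/{name}c.png',cv2.resize(c,None,fx=3.3,fy=3.3,interpolation=cv2.INTER_CUBIC))
look(sys.argv[1]); st()
E
python3 look.py t1
```

```text
clock: 4.97
position: [0.5899, 0.0676, 0.1909]
ee_rot: [0.707, 0.01, -0.005, -0.707]
ft_force: [0.3, 0.5, 0.9]
grip_width: 0.199
clock: 5.35
position: [0.592, 0.1898, 0.1907]
ee_rot: [-0.706, -0.013, 0.008, 0.708]
ft_force: [-0.7, -0.7, 0.4]
grip_width: 0.202
post 32 [ 0.58251257 -0.13621551  0.08487075]
fences n 441
carrier 525 ((598.4842529296875, 98.85845947265625), (50.391029357910156, 88.78819274902344), 0.10054320842027664)
5.4 [0.5929 0.1861 0.1905] yaw x 0.02561798087177411 tooly [ 0.006  0.001 -1.   ] F [-0.3 -0.4 -1.3] grip 0.19955444564322747
```

View pics/t1c.png

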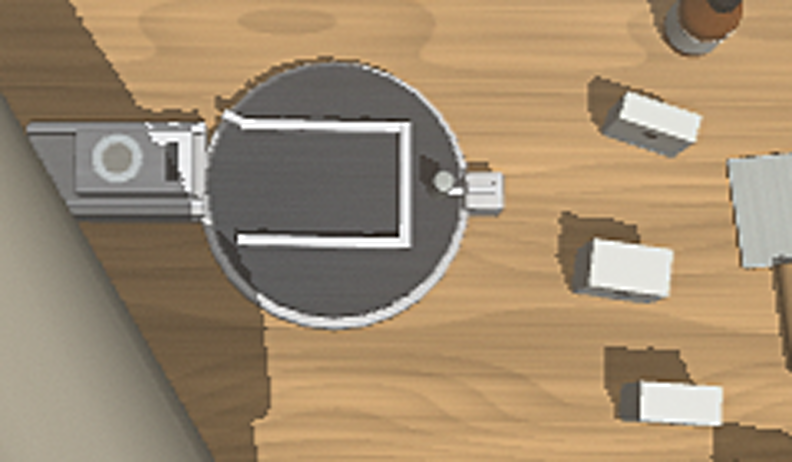

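The mark (455,190 in the crop) is at the tooth (485,190), but the fences look tilted by about 0.03 rad relative to the track. I'll measure that with fitted lines.

```bash
python3 - <<'E'
from h import *
c=np.array([.582,-.058])
for nm in('t0','t1'):
    P=cloud('top',np.load(f'pics/{nm}_d.npy')); Z=P[...,2]; a=cv2.imread(f'pics/{nm}.png').min(2)
    def fit(m,ax):
        q=P[m][:,:2]*1000; v=cv2.fitLine(q.astype(np.float32),cv2.DIST_HUBER,0,.01,.01).ravel()
        an=np.arctan2(v[1],v[0]); return round(float((an+np.pi/4)%(np.pi/2)-np.pi/4),4), v[2:].round(1), len(q)
    hi=(Z>.046)&(Z<.058)
    if nm=='t1':
        print('fence+x',fit(hi&(abs(P[...,0]-.63)<.012)&(P[...,1]<.005)&(P[...,1]>-.1),1))
        print('fence-x',fit(hi&(abs(P[...,0]-.538)<.012)&(P[...,1]<.015)&(P[...,1]>-.1),1))
        print('stop',fit(hi&(abs(P[...,1]+.112)<.012)&(P[...,0]<.62)&(P[...,0]>.55),0))
    t=(Z>.0445)&(Z<.0535)&(P[...,1]>.05)&(P[...,1]<.18)
    print(nm,'strip+',fit(t&(P[...,0]>.62)&(P[...,0]<.64),1),'strip-',fit(t&(P[...,0]<.58)&(P[...,0]>.555),1))
    u=(Z>.034)&(Z<.046)&(P[...,1]<-.163)&(P[...,1]>-.195)&(abs(P[...,0]-.583)<.025)
    print('tooth rect',cv2.minAreaRect(np.array(P[u][:,:2]*1000,np.float32)))
E
```

```text
t0 strip+ (0.0197, array([628. , 141.2], dtype=float32), 74) strip- (0.0139, array([568.9, 113. ], dtype=float32), 180)
tooth rect ((584.422119140625, -175.7183837890625), (29.06068229675293, 25.7709903717041), 5.530104160308838)
fence+x (-0.0067, array([630.7, -44. ], dtype=float32), 142)
fence-x (0.0058, array([539.6, -40. ], dtype=float32), 153)
stop (0.001, array([ 585.1, -110.6], dtype=float32), 80)
t1 strip+ (0.0174, array([628.5, 121.1], dtype=float32), 71) strip- (0.0058, array([569.1, 107.6], dtype=float32), 148)
tooth rect ((584.0531616210938, -175.33187866210938), (23.954862594604492, 28.514057159423828), 88.45528411865234)
```

```bash
python3 -m pendant '{"offset":[[0.02,0,0],[0.02,0,0],[0.02,0,0]],"turn":[[0,0,0],[0,0,0],[0,0,0]]}' 10
python3 -c "
from h import *
st()
go(.597,.185,.052,.01);go(.5975,.15,.052,.01);go(.600,.03,.052,.01);"
```

```text
clock: 5.78
position: [0.5972, 0.1852, 0.1905]
ee_rot: [-0.707, -0.011, 0.006, 0.707]
ft_force: [0.4, 0.3, -0.5]
grip_width: 0.099
5.775 [0.5972 0.1852 0.1905] yaw x 0.024068924172989146 tooly [ 0.006  0.001 -1.   ] F [ 0.4  0.3 -0.5] grip 0.09902780509530028
[[-0.005, 0.692, -0.001], [-0.001, 0.018, 0.008]] dist mm 138.4687636698615
[[-0.007, 0.692, -0.176], [-0.001, 0.018, 0.008]] dist mm 142.86482240792137
[[-0.009, 0.692, -0.776], [-0.001, 0.018, 0.008]] dist mm 207.9862275476124
```

```bash
python3 -m pendant '{"offset":[[-0.005,0.3,0],[-0.005,0.6,0],[-0.005,0.692,0],[-0.005,0.692,0],[-0.006,0.692,-0.08],[-0.007,0.692,-0.14],[-0.007,0.692,-0.2],[-0.008,0.692,-0.26],[-0.008,0.692,-0.34],[-0.009,0.692,-0.42],[-0.009,0.692,-0.5],[-0.009,0.692,-0.58]],"turn":[[0,0.02,0.008],[0,0.02,0.008],[0,0.02,0.008],[0,0.02,0.008],[0,0.02,0.008],[0,0.02,0.008],[0,0.02,0.008],[0,0.02,0.008],[0,0.02,0.008],[0,0.02,0.008],[0,0.02,0.008],[0,0.02,0.008]]}'
python3 look.py t2; python3 -c "
from h import *
go(.601,.01,.052,.005);go(.601,-.004,.052,.005)"
```

```text
clock: 7.28
position: [0.5988, 0.0676, 0.0516]
ee_rot: [0.707, 0.003, -0.003, -0.707]
ft_force: [0.4, 1.3, -1.4]
grip_width: 0.1
post 31 [ 0.58249694 -0.13621729  0.08383754]
fences n 323
carrier 108 ((600.3295288085938, -19.95184326171875), (44.7122802734375, 22.860706329345703), 0.8115086555480957)
7.325 [0.5991 0.0647 0.0515] yaw x 0.005287611020905288 tooly [-0.001 -0.002 -1.   ] F [ 1.1 -3.3 -0.3] grip 0.09505703883958472
[[0.008, -0.002, -0.274], [0.002, 0.0, -0.001]] dist mm 54.7340271608054
[[0.008, -0.002, -0.344], [0.002, 0.0, -0.001]] dist mm 68.72689690465178
```

```bash
python3 -m pendant '{"offset":[[0.002,0,-0.06],[0.004,0,-0.12],[0.006,0,-0.18],[0.008,0,-0.24],[0.008,0,-0.29],[0.008,0,-0.33],[0.008,0,-0.345],[0.008,0,-0.345]],"turn":[[0,0,0],[0,0,0],[0,0,0],[0,0,0],[0,0,0],[0,0,0],[0,0,0],[0,0,0]]}'
python3 look.py t3
```

```text
clock: 8.32
position: [0.6011, -0.0045, 0.0517]
ee_rot: [0.708, 0.002, -0.002, -0.706]
ft_force: [-0.1, 0.3, 0.1]
grip_width: 0.101
post 31 [ 0.58247315 -0.13644029  0.08399311]
fences n 48
8.375 [ 0.6011 -0.0042  0.0517] yaw x 0.005456898537705998 tooly [-0.001 -0.002 -1.   ] F [ 0.6 -1.  -0.3] grip 0.10138203598517266
```

View pics/t3c.png

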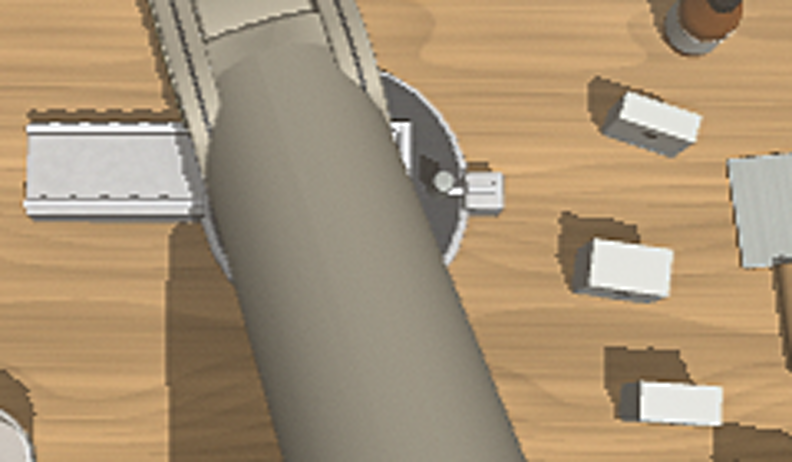

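The arm hides the carrier, so I'll push on gently by feel.

```bash
python3 -m pendant '{"offset":[[0,0,-0.01],[0,0,-0.02],[0,0,-0.02],[0,0,-0.02]],"turn":[[0,0,0],[0,0,0],[0,0,0],[0,0,0]]}'
python3 -m pendant '{"offset":[[0,0,-0.007],[0,0,-0.014],[0,0,-0.014]],"turn":[[0,0,0],[0,0,0],[0,0,0]]}'
python3 - <<'E'
from h import *
st(); a,d=shot('side','s3'); P=cloud('side',d); Z=P[...,2]
m=(Z>.058)&(Z<.072)&(abs(P[...,0]-.6)<.05)&(P[...,1]>-.13)&(P[...,1]<-.015)
print(m.sum(),cv2.minAreaRect(np.array(P[m][:,:2]*1000,np.float32)))
m=(Z>.046)&(Z<.058)&(abs(P[...,1]+.112)<.012)&(P[...,0]>.56)&(P[...,0]<.62); print('stop',m.sum(),P[m].mean(0))
E
```

```text
clock: 8.88
position: [0.6013, -0.0076, 0.0518]
ee_rot: [0.708, 0.002, -0.002, -0.707]
ft_force: [1.1, 4.2, -0.4]
grip_width: 0.1
clock: 9.25
position: [0.6017, -0.0078, 0.0521]
ee_rot: [-0.706, -0.003, 0.002, 0.708]
ft_force: [2.4, 9.1, -0.4]
grip_width: 0.102
9.25 [ 0.6017 -0.0078  0.0521] yaw x 0.007841716794726571 tooly [ 0.001  0.002 -1.   ] F [ 2.4  9.1 -0.4] grip 0.10162312128374008
54 ((603.6463623046875, -46.30303955078125), (55.798866271972656, 62.2298469543457), 1.0349650382995605)
stop 0 [nan nan nan]<stdin>:5: RuntimeWarning: Mean of empty slice.
  ret = um.true_divide(
```

Stalled at y = -7.8 mm with 9 N, so it is against the stop. I'll back off, go up and over towards the 29 mm spacer, and look.

```bash
python3 -m pendant '{"offset":[[0,0,0.06],[0,0,0.15],[0,-0.4,0.15],[0,-0.7,0.15],[-0.2,-0.8,-0.1],[-0.5,-0.8,-0.4],[-0.8,-0.8,-0.7],[-0.9,-0.8,-1],[-0.9,-0.8,-1]],"turn":[[0,0,0],[0,0,0],[0,0,0],[0,0,0],[0,0,0],[0,0,0],[0,0,0],[0,0,0],[0,0,0]]}' 60
python3 look.py t4
python3 - <<'E'
from h import *
a=cv2.imread('pics/t4.png')
P=cloud('top',np.load('pics/t4_d.npy')); Z=P[...,2]
m=(Z>.058)&(Z<.072)&(abs(P[...,0]-.42)<.04)&(abs(P[...,1]+.315)<.05); print('spacer',m.sum(),cv2.minAreaRect(np.array(P[m][:,:2]*1000,np.float32)))
go(.4204,-.3155,.21,-.054);go(.4204,-.3155,.041,-.054)
E
```

```text
clock: 10.42
position: [0.4216, -0.2109, 0.212]
ee_rot: [-0.707, -0.003, 0.002, 0.707]
ft_force: [0.7, -0.8, 0.4]
grip_width: 0.595
post 30 [ 0.58251627 -0.13643381  0.08440146]
fences n 472
carrier 553 ((599.8115844726562, -61.78459167480469), (47.11745071411133, 86.41071319580078), 1.045638084411621)
10.475 [ 0.4182 -0.217   0.2117] yaw x 2.1949447089321958e-05 tooly [-0.001 -0.001 -1.   ] F [-2.9 -7.5 -0.4] grip 0.5986694247691469
spacer 0 ((0.0, 0.0), (0.0, 0.0), 0.0)
[[0.011, 0.009, -0.492], [0.002, 0.069, -0.001]] dist mm 98.51460817473446
[[0.012, 0.854, -0.491], [0.002, 0.069, -0.001]] dist mm 197.05805522181123
```

View pics/t4c.png

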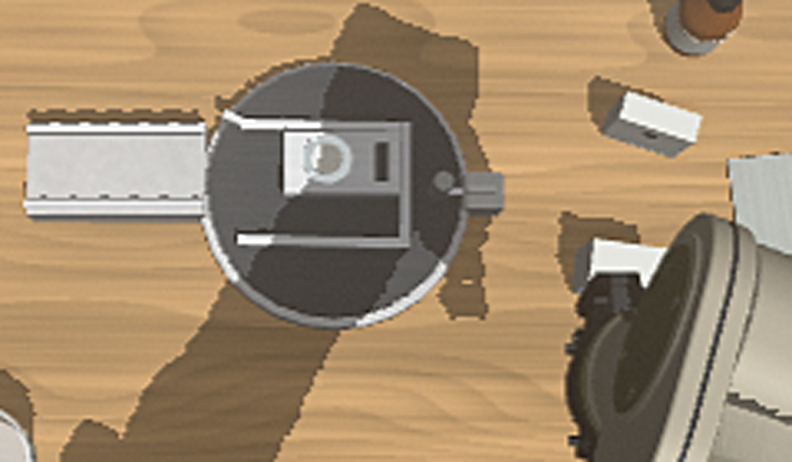

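Carrier is home: flush on the end stop at crop (403,160), along the upper fence, centre (599.8,-61.8) mm. The stage hasn't moved. Next is the 29 mm spacer, whose top I measured at 28.9 mm thick at full-image pixel (440,252). The other whites measured about 24 mm (434,165) and 36.6 mm (425,211), and the black blocks at (472,277) and (437,294) are excluded.

```bash
python3 - <<'E'
import cv2
a=cv2.imread('pics/t0.png')[145:305,405:495]; cv2.imwrite('pics/sp.png',cv2.resize(a,None,fx=3.5,fy=3.5,interpolation=cv2.INTER_CUBIC))
E
python3 -m pendant '{"offset":[[0.01,0,-0.25],[0.012,0,-0.49],[0.012,0,-0.49],[0.012,0,-0.49],[0.012,0.3,-0.49],[0.012,0.55,-0.49],[0.012,0.75,-0.49],[0.012,0.855,-0.49],[0.012,0.855,-0.49]],"turn":[[0,0.07,0],[0,0.07,0],[0,0.07,0],[0,0.07,0],[0,0.07,0],[0,0.07,0],[0,0.07,0],[0,0.07,0],[0,0.07,0]]}'
python3 -m pendant '{"offset":[[0,0,0],[0,0,0],[0,0,0],[0,0,0],[0,0,0]],"turn":[[0,0,0],[0,0,0],[0,0,0],[0,0,0],[0,0,0]]}' 0 40
python3 -c "
from h import *
st()"
```

```text
clock: 11.6
position: [0.4201, -0.3131, 0.0398]
ee_rot: [-0.707, 0.02, -0.017, 0.707]
ft_force: [0.8, -0.2, 0.4]
grip_width: 0.597
clock: 12.22
position: [0.4211, -0.313, 0.0411]
ee_rot: [0.707, -0.019, 0.018, -0.707]
ft_force: [-0.7, 3.8, 7.2]
grip_width: 0.334
12.225 [ 0.4211 -0.313   0.0411] yaw x -0.05229144784747769 tooly [-0.002 -0.    -1.   ] F [-0.7  3.8  7.2] grip 0.3336670030820951
```

View pics/sp.png

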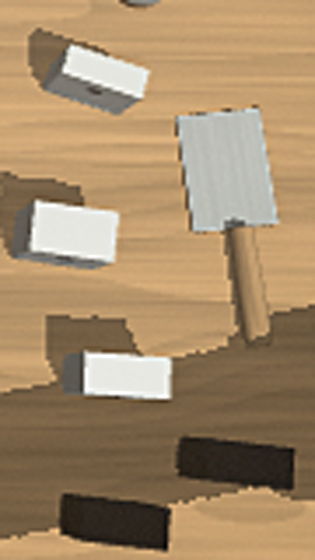

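The crop shows three white blocks; the gripped one is the lowest white, at crop (125,375). The grip reads 28.4 mm, which fits the 29 mm spacer (the 16 mm post read 15.1). Lift and carry.

```bash
python3 -m pendant '{"offset":[[0,-0.25,0],[0,-0.5,0],[0,-0.8,0],[0,-0.8,0],[0.2,-0.8,0.3],[0.4,-0.8,0.6],[0.6,-0.8,0.9],[0.63,-0.8,1],[0.63,-0.8,1]],"turn":[[0,0,0],[0,0,0],[0,0,0],[0,0,0],[0,-0.07,0],[0,-0.07,0],[0,-0.07,0],[0,-0.07,0],[0,-0.07,0]]}'
python3 -c "
from h import *
st(); go(.5592,-.062,.125,.003)"
```

```text
clock: 13.35
position: [0.5587, -0.1147, 0.2002]
ee_rot: [-0.706, -0.003, 0.004, 0.708]
ft_force: [-0.2, 0.2, -1.5]
grip_width: 0.335
13.35 [ 0.5587 -0.1147  0.2002] yaw x 0.010069107879279107 tooly [-0.002  0.002 -1.   ] F [-0.2  0.2 -1.5] grip 0.3354028884890359
[[0.006, 0.377, 0.263], [-0.003, 0.009, -0.002]] dist mm 91.82121215816603
```

```bash
python3 -m pendant '{"offset":[[0.006,0,0.263],[0.006,0,0.263],[0.006,0.2,0.263],[0.006,0.377,0.263],[0.006,0.377,0.263],[0.006,0.377,0.263]],"turn":[[0,0.009,0],[0,0.009,0],[0,0.009,0],[0,0.009,0],[0,0.009,0],[0,0.009,0]]}'
python3 - <<'E'
from h import *
st(); a,d=shot('side','s5'); P=cloud('side',d); Z=P[...,2]
m=(Z>.06)&(Z<.068)&(abs(P[...,0]-.6)<.045)&(P[...,1]>-.13)&(P[...,1]<.0); print('carrier side',m.sum(), cv2.minAreaRect(np.array(P[m][:,:2]*1000,np.float32)))
cv2.imwrite('pics/s5c.png',cv2.resize(cv2.imread('pics/s5.png')[120:270,240:400],None,fx=4,fy=4,interpolation=cv2.INTER_CUBIC))
go(.5592,-.062,.08,.003)
E
```

```text
clock: 14.1
position: [0.5598, -0.0625, 0.1262]
ee_rot: [-0.706, -0.001, 0.001, 0.708]
ft_force: [0.6, 0.2, -0.6]
grip_width: 0.33
14.1 [ 0.5598 -0.0625  0.1262] yaw x 0.002350431771207166 tooly [-0.001  0.002 -1.   ] F [ 0.6  0.2 -0.6] grip 0.3300940785422172
carrier side 259 ((602.8031005859375, -59.243106842041016), (54.839637756347656, 95.83638763427734), 0.6052635312080383)
[[-0.004, 0.233, 0.001], [-0.002, -0.001, 0.001]] dist mm 46.590028241978644
```

View pics/s5c.png

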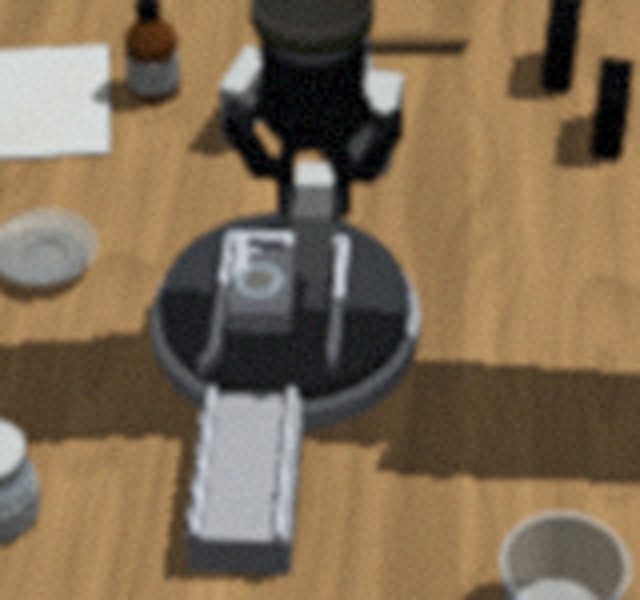

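The spacer hangs over the gap at crop (313,230), between the carrier (263,280) and the fence (340,290). Descend gently.

```bash
python3 -m pendant '{"offset":[[-0.003,0.05,0],[-0.003,0.1,0],[-0.003,0.12,0],[-0.003,0.14,0],[-0.003,0.16,0],[-0.003,0.16,0]],"turn":[[0,0,0],[0,0,0],[0,0,0],[0,0,0],[0,0,0],[0,0,0]]}'

```

```text
clock: 14.9
position: [0.5594, -0.0622, 0.0943]
ee_rot: [-0.706, -0.001, 0.001, 0.708]
ft_force: [0.9, 0.1, -0.8]
grip_width: 0.329
```

```bash
python3 -m pendant '{"offset":[[0,0.02,0],[0,0.04,0],[0,0.05,0],[0,0.06,0],[0,0.065,0],[0,0.065,0]],"turn":[[0,0,0],[0,0,0],[0,0,0],[0,0,0],[0,0,0],[0,0,0]]}'

```

```text
clock: 15.65
position: [0.5594, -0.0622, 0.0813]
ee_rot: [-0.706, -0.001, 0.001, 0.708]
ft_force: [0.5, 0.3, -1.0]
grip_width: 0.329
```

```bash
python3 -m pendant '{"offset":[[0,0.004,0],[0,0.008,0],[0,0.01,0],[0,0.01,0]],"turn":[[0,0,0],[0,0,0],[0,0,0],[0,0,0]]}'

```

```text
clock: 16.15
position: [0.5596, -0.0621, 0.0811]
ee_rot: [-0.707, -0.001, 0.001, 0.708]
ft_force: [-8.8, 1.1, 17.6]
grip_width: 0.329
```

Contact at z = 81 mm, exactly 40 mm above the pick height, so it is seated. Release, rise, move clear, and check.

```bash
python3 -m pendant '{"offset":[[0,-0.003,0],[0,-0.003,0],[0,-0.003,0],[0,-0.1,0],[0,-0.3,0],[0,-0.6,0],[0,-0.65,-0.2],[-0.3,-0.65,-0.5],[-0.6,-0.65,-0.8],[-0.7,-0.65,-0.9],[-0.7,-0.65,-0.9]],"turn":[[0,0,0],[0,0,0],[0,0,0],[0,0,0],[0,0,0],[0,0,0],[0,0,0],[0,0,0],[0,0,0],[0,0,0],[0,0,0]]}' 52
python3 look.py t6
python3 - <<'E'
from h import *
P=cloud('top',np.load('pics/t6_d.npy')); Z=P[...,2]
def near(x,y,r): return np.hypot(P[...,0]-x,P[...,1]-y)<r
m=(Z>.095)&(Z<.115)&near(.559,-.062,.06); print('spacer top',m.sum(),P[m].mean(0),np.percentile(P[m][:,2],[5,95]),cv2.minAreaRect(np.array(P[m][:,:2]*1000,np.float32)))
hi=(Z>.046)&(Z<.058)
for nm,s in(('stop',hi&(abs(P[...,1]+.112)<.012)&(P[...,0]<.62)&(P[...,0]>.55)),('fence+',hi&(abs(P[...,0]-.63)<.012)&(P[...,1]<.005)&(P[...,1]>-.1))):
    v=cv2.fitLine((P[s][:,:2]*1000).astype(np.float32),cv2.DIST_HUBER,0,.01,.01).ravel(); print(nm,s.sum(),v)
E
```

```text
clock: 17.52
position: [0.4172, -0.2461, 0.2122]
ee_rot: [0.707, -0.001, 0.002, -0.707]
ft_force: [-0.1, 0.0, 0.5]
grip_width: 0.517
post 31 [ 0.58249927 -0.13624453  0.0842704 ]
fences n 458
carrier 509 ((600.5742797851562, -61.731510162353516), (49.469722747802734, 86.36221313476562), 0.33365702629089355)
17.575 [ 0.4179 -0.2454  0.2121] yaw x -0.002061086900626198 tooly [ 0.001 -0.    -1.   ] F [ 0.8 -1.2 -0.2] grip 0.5239001492540193
spacer top 299 [ 0.55834975 -0.064928    0.10446337] [0.10184604 0.10788144] ((559.3289794921875, -64.96569061279297), (58.20603942871094, 29.793588638305664), 89.87513732910156)
stop 83 [ 9.9999779e-01 -2.1067809e-03  5.8414331e+02 -1.1064563e+02]
fence+ 137 [ 1.7575627e-02  9.9984556e-01  6.3101581e+02 -4.4672493e+01]
```

View pics/t6c.png

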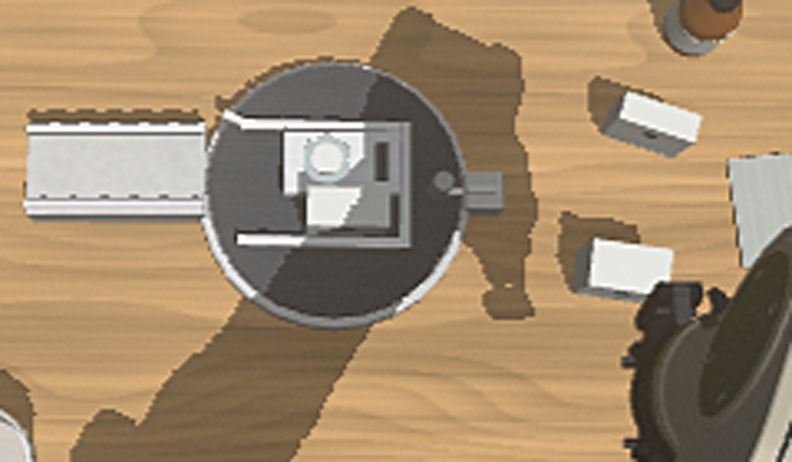

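All three parts are where they should be: spacer top at crop (348,210), z 104.5 mm; carrier on the stop; mark at the tooth (460,190). Handing in.

```bash
python3 -c "
from workcell import manip
print(manip.hand_in())"
```

```text
the job is handed in; nothing more can be done
None
```

The job is done and handed in at about 17.6 s of the 69 s allowed. No verdict is reported, so the results below come from my own last measurements.

- **Stage:** I gripped the post lightly and swung it round to the mark. It ended about 0.01–0.03 rad from the index tooth, depending on which edge I fitted (limit 0.06). The fitted lines disagree by about 0.02 rad because the depth points are noisy.
- **Carrier:** I pushed it along the track until it stalled against the end stop at 9 N. It now lies about 1 mm from home, flat and square to within 0.01 rad.
- **Spacer:** I picked the 29 mm block; it measured 28.9 mm in the image and 28.4 mm in the grip. It stands upright in the gap, with its top at 104.5 mm (105 expected). It is within 1 mm across and 3 mm along of the gap middle.
- **Everything else:** Both other white spacers still stand on the bench. I never touched the bystanders or the black look-alikes, though I did not re-measure the bystanders at the end. The gripper is clear of everything.

One check disagreed. A carrier reading from the side camera came out about 3 mm off the top view. I put this down to noisy edges in the side depth and relied on the top view.

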